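# Put the ring cutters back in their tin

### The arm

A 7-joint arm with a two-finger parallel gripper is mounted at the origin on a cart in front of the work surface, level with it; the furniture and walls round the work are solid. World frame = base frame: x ahead of the robot, y to its left, z up, the work surface at z = 0. Lengths are in m, angles in rad, forces in N, time in s.
With the tool pointing down it reaches from about 0.4 to 0.875 m from the base axis. Payload 19.3 kg.
Tool frame: the origin (TCP) lies at the very end of the fingers, on their centre line; the grasp point (between the pads) lies 19 mm behind it; z points along the fingers, y is the line along which they close (so a half turn about z gives the same grasp; the last joint's range is limited). The gripper opens to 85 mm and grips with 20 to 120 N. Pads are 22 mm wide; open, the fingers measure 114 mm over their backs; the gripper's body (76 mm by 85 mm) begins 54 mm behind the grasp point. The pads swing forward as they close: fully open they stand 13 mm farther back than shut.
Start: joints at [-1.193, 0.521, -0.036, 1.599, 0.021, 1.021, -0.113], TCP at [0.271, 0.563, 0.191] pointing down, gripper open.
Joint ranges: [-2.91, 2.91], [-0.3, 2.13], [-1.5, 1.42], [0.17, 2.43], [-1.26, 4.41], [0.16, 1.93], [-2.52, 2.52]. Speed limits (rad/s): [1.89, 1.89, 2.39, 2.39, 3.01, 3.01, 3.01].

### API

Orientations are given as [roll, pitch, yaw] about the fixed x, y, z axes, in that order (R = Rz(yaw) Ry(pitch) Rx(roll)).
In Python, from workcell import bot, grab_frame, calibration, job gives the robot as it stands.
- The arm moves only by the shell command python3 -m creep 'ROWS' [FORCE]. ROWS is one flat JSON list of numbers that holds 1 to 5 rows one after another, with no inner brackets; each row has 7 numbers: the finger opening in m, then dx, dy, dz in parts of the range, where 1.0 means 0.5 m, then a rotation vector rx, ry, rz in normalised numbers (1 is pi rad); each row is the pose to reach, as a shift and turn from the pose commanded when the command began, along the tool's axes at that moment; what a row does not reach only later rows make up. A row lasts 1/8 s, in which the tool goes at most 0.0625 m and 0.188 rad, less where a joint would pass 70% of its speed; a pose out of reach is approached as far as the arm can. The fingers move at their own pace and stop on an object; FORCE is the grip in N (left out, the last holds). Time passes only in rows, so rows that do not move let the fingers close. It prints the time, the measured TCP pose, the force, the opening and the grip force at its end. A shift or turn number past 1, either way, is cut back to 1. Input that does not fit is refused with a message, and nothing moves.
- bot.observe(): the state, without advancing time (a new reading comes with each control period).
- grab_frame(name): name is "side" or "top" or "wrist"; returns (picture, depth): 384x512x3 uint8, blue, green, red; 384x512 float32, m along the optical axis (not along the pixel's ray), 0 where there is no reading.
- calibration(name): a dict with "vfov" (degrees; the focal length in pixels is half the picture's height over the tangent of half this angle, whatever the lens; pixels are square), "cx", "cy" (the principal point, pixels), "eye" and "attitude" of the camera in the world. Camera axes: x right, y down, z forward; pixel columns grow to the right and rows downward; lengths in m; the calibration is good to about 2 mm. The wrist camera is an equidistant fisheye: a pixel r from the principal point sees the ray r / f radians off the axis. A picture is of the moment at which its call begins: read the wrist's pose just before it. calibration takes no time and is no camera call; for the wrist camera it gives the pose at the moment of the call.
- job.job_done(): hands the job in; it is judged then, once.
The state is a dict: "clock": time; "qpos": joint angles; "qd": joint speeds; "joint_efforts": joint torques, N m; "position": TCP position; "tool_rot": TCP orientation; "force": force on the tool from outside, world axes, zero at the start; "moment": the same for the moment, N m; "grip_width": finger opening in m; "finger_force": force on a finger pad.
Only numpy, scipy, OpenCV 4.12 (cv2) and the standard library are available. Lean on these libraries where they do the work, as an engineer would, in place of code of your own. Each camera call takes 0.05 s, during which the arm holds its last target. There are 200 camera calls.

### The job

Put the three steel ring cutters that stand on the front half of the table back in their round blue tin, one at a time from the inside out: stand the smallest in the middle of the tin base and let it go, then lower the middle one round it, then the largest round both, all upright on the base, and last put the blue lid over them so that it sits fully down on the base. Leave the tape roll, the kitchen timer and the thermometer that lie among them where they are.

Things in the scene. Friction and masses are not known exactly. Their poses are not given: they have to be found in the camera images.
- tin_base: Base of the cutter tin, firmly stuck to the worktable (it does not move): a blue round flange 100 mm across and 4 mm thick, and on it a concentric bright steel step 72 mm across whose flat top is 8 mm above the table; the cutters stand on that top. Origin: centre of the underside, on the table; z up.
- cutter_small: Smallest ring cutter: plain steel ring open at both ends, 29 mm outside (30 mm at the rim), 25 mm bore, 34 mm high, standing upright on the table (a further cutter fixed at the far back right is not of this set). Origin: on its axis at the underside; z up the axis. About 30 g.
- cutter_mid: Middle ring cutter: thin steel ring open at both ends with a rolled upper rim, 48 mm outside at the rim, free bore at least 40 mm, 34 mm high, standing upright. Origin: on its axis at the underside; z up the axis. About 30 g.
- cutter_large: Largest ring cutter: thin steel ring open at both ends with a rolled upper rim, 64 mm outside at the rim, free bore at least 56 mm, 34 mm high, standing upright. Origin: on its axis at the underside; z up the axis. About 30 g.
- tin_lid: Blue round lid, a cap open below, 86 mm outside, 80 mm inside, standing on its open edge; flat top 45 mm above the edge (inner depth 42 mm), with a round black knob 24 mm across in its middle, 45 to 70 mm above the edge. Put on, its edge rests on the blue flange, 4 mm above the table. Origin: on its axis at the level of the open edge; z up. About 90 g.
- tape_roll: Bystander, loose: roll of beige tape lying flat near the work (not the one far back), 104 mm across, 25 mm high. Origin: centre of the underside.
- kitchen_timer: Bystander, loose: white kitchen timer standing on its foot, 36 x 66 mm, 62 mm high (y is its width). Origin: centre of the underside.
- probe_thermometer: Bystander, loose: red probe thermometer lying flat, 195 mm long (along its x), 28 mm wide, 21 mm high. Origin: centre of the underside.
There are look-alikes about, which are no part of the job. Leave any brown or yellow look-alike of the tin_lid alone.

How it is judged:
By the outcome, as a careful person would: the job done as asked, in the order asked, and still so for the second after the job is handed in, with the robot touching nothing.
It also fails if it takes over 120 s, if anything falls off the work surface, if the arm or the gripper's body presses on something with over 40 N, if the wrist force passes 120 N, or if a joint passes its speed limit or range.

## Working session

There is one attempt and no reset: what is moved stays moved. The work goes in short steps, Python scripts to look and compute and a shell command to move; the robot and the scene stay as the last step left them, time stands still between calls to the robot, and variables do not carry over. Pictures are saved under pics/ and viewed, at most 14 in all, crops included, and the job is handed in when it is done.

```bash
ls; mkdir -p pics; cat > h.py <<'E'
import numpy as np,cv2
from workcell import bot,grab_frame,calibration,job
from scipy.spatial.transform import Rotation as R
E
python3 - <<'E'
from h import *
for n in ("top","side"):
    c=calibration(n); print(n,c)
    p,d=grab_frame(n); cv2.imwrite(f"pics/{n}0.png",p); np.savez(f"{n}0.npz",p=p,d=d)
print(calibration("wrist")); print(bot.observe())
E
```

```text
pics
top {'vfov': 45.35027609055355, 'cx': 260.41506102944396, 'cy': 190.4188215507577, 'eye': array([0.2973439 , 0.14449176, 1.41747773]), 'attitude': array([-2.97094597, -0.02222398, -1.56884351])}
side {'vfov': 46.26517366902368, 'cx': 256.3825939467621, 'cy': 190.36155510849483, 'eye': array([ 0.26050221, -0.66670167,  0.78969623]), 'attitude': array([-2.30591619,  0.00912225, -0.3159984 ])}
{'vfov': 65.70646984690485, 'cx': 256.0527339906987, 'cy': 196.57846466045484, 'eye': array([0.2084665 , 0.59307085, 0.37219681]), 'attitude': array([2.86410795e+00, 1.53061903e-03, 1.12537080e+00])}
{'clock': 0.1, 'qpos': array([-1.19322679,  0.52193995, -0.03629862,  1.59991294,  0.02118446,
        1.02110181, -0.11276794]), 'qd': array([-6.51514141e-04, -1.57884872e-03, -1.15233022e-03,  6.79566660e-05,
       -3.92124741e-04, -7.91409933e-04,  5.17566371e-04]), 'joint_efforts': array([ 3.04663015e-03, -9.28493500e+01,  1.98375754e+00, -3.70525360e+01,
        1.81355677e-02,  5.37236076e-03,  1.33050912e-05]), 'position': array([0.27050116, 0.56307397, 0.19100627]), 'tool_rot': array([-3.14061739e+00,  6.84934206e-05,  2.69381043e+00]), 'force': array([-0.30006355, -0.16297094,  0.6662856 ]), 'moment': array([ 0.03218356, -0.00342511, -0.03503708]), 'finger_force': 0.0, 'grip_width': 0.08557270555624567}
```

View pics/top0.png

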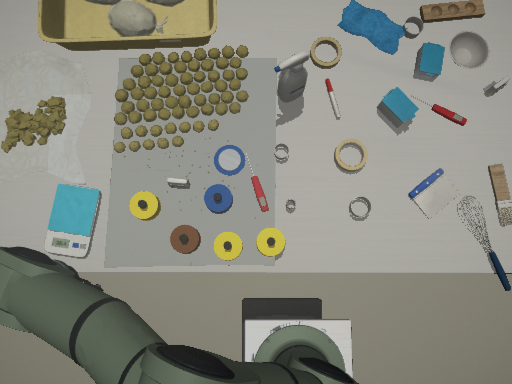

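View pics/side0.png

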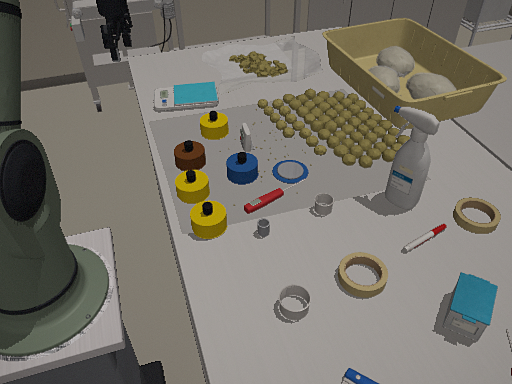

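The top view shows the tin base at (230,160), blue lid (218,198), small cutter (291,205), mid (281,152), large (360,208), tape (350,155), thermometer (258,190) and timer (177,181). The side view agrees with this.

```bash
cat >> h.py <<'E'
def ray(c,u,v,fish=False):
    f=192/np.tan(np.radians(c['vfov'])/2); x=(u-c['cx'])/f; y=(v-c['cy'])/f
    if fish:
        t=np.hypot(x,y); s=np.sinc(t/np.pi); d=np.array([x*s,y*s,np.cos(t)])
    else: d=np.array([x,y,1.])
    return R.from_euler('xyz',c['attitude']).apply(d)
def hit(c,u,v,z,fish=False):
    d=ray(c,u,v,fish); return c['eye']+d*(z-c['eye'][2])/d[2]
def proj(c,P,fish=False):
    f=192/np.tan(np.radians(c['vfov'])/2)
    p=R.from_euler('xyz',c['attitude']).inv().apply(np.asarray(P)-c['eye'])
    if fish:
        r=np.hypot(p[0],p[1]); t=np.arctan2(r,p[2]); return np.array([c['cx']+f*t*p[0]/r,c['cy']+f*t*p[1]/r])
    return np.array([c['cx']+f*p[0]/p[2],c['cy']+f*p[1]/p[2]])
def togo(target,tcp=None):
    "world target -> shift in tool axes (from measured pose)"
    s=bot.observe(); r=R.from_euler('xyz',s['tool_rot'])
    return r.inv().apply(np.asarray(target)-s['position'])
E
python3 - <<'E'
from h import *
c=calibration("top")
for n,u,v,z in [("base",230,160,.008),("lid",218,198,.045),("small",291,205,.034),("mid",281,152,.034),("large",360,208,.034),("tape",350,155,.025),("thermo",258,190,.02),("timer",177,181,.06),("y1",144,205,.06),("br",185,239,.06),("y2",228,246,.06),("y3",271,242,.06)]:
    print(n,hit(c,u,v,z).round(3))
s=bot.observe();r=R.from_euler('xyz',s['tool_rot'])
w=calibration("wrist"); print(r.inv().apply(w['eye']-s['position']), (r.inv()*R.from_euler('xyz',w['attitude'])).as_matrix().round(3))
print(r.as_matrix().round(2), togo([.5,.1,.4]))
E
```

```text
base [0.637 0.209 0.008]
lid [0.51  0.242 0.045]
small [0.491 0.021 0.034]
mid [0.657 0.051 0.034]
large [ 0.483 -0.19   0.034]
tape [ 0.652 -0.166  0.025]
thermo [0.54  0.121 0.02 ]
timer [0.559 0.365 0.06 ]
y1 [0.486 0.46  0.06 ]
br [0.385 0.336 0.06 ]
y2 [0.365 0.21  0.06 ]
y3 [0.378 0.083 0.06 ]
[ 6.88938960e-02  3.77573736e-06 -1.81195349e-01] [[ 0.002 -0.962 -0.274]
 [ 1.     0.002  0.   ]
 [ 0.001 -0.274  0.962]]
[[-0.9   0.43 -0.  ]
 [ 0.43  0.9  -0.  ]
 [-0.   -0.   -1.  ]] [-0.40738273 -0.31825741 -0.20865555]
```

Units first: shifts go in shares of 0.5 m and turns go in shares of pi rad. So -0.22 m is -0.44, -0.18 m is -0.36, -0.448 rad is -0.1426.

```bash
python3 -m creep '[0.085, -0.09, -0.06, -0.1, 0, 0, -0.0477, 0.085, -0.18, -0.12, -0.2, 0, 0, -0.0955, 0.085, -0.28, -0.18, -0.2, 0, 0, -0.1426, 0.085, -0.36, -0.24, -0.2, 0, 0, -0.1426, 0.085, -0.44, -0.28, -0.2, 0, 0, -0.1426]' 20
python3 - <<'E'
from h import *
print(togo([.54,.10,.30]),bot.observe()['qpos'].round(2))
E
```

```text
clock: 0.72
position: [0.4094, 0.3393, 0.2919]
tool_rot: [3.142, 0.001, 3.14]
force: [1.4, 1.5, 0.1]
grip_width: 0.0847
finger_force: 0.0
[-0.13092476 -0.23913087 -0.00801904] [-0.76  0.28 -0.06  1.71  0.02  1.15  0.75]
```

Converted, -0.24 m is -0.48, -0.2 m is -0.4.

```bash
python3 -m creep '[0.085, -0.06, -0.1, 0, 0, 0, 0, 0.085, -0.12, -0.2, 0, 0, 0, 0, 0.085, -0.18, -0.3, 0, 0, 0, 0, 0.085, -0.24, -0.4, 0, 0, 0, 0, 0.085, -0.26, -0.48, 0, 0, 0, 0]'
python3 -m creep '[0.085, 0, 0, 0, 0, 0, 0, 0.085, 0, 0, 0, 0, 0, 0]'
python3 - <<'E'
from h import *
c=calibration("wrist"); p,d=grab_frame("wrist"); cv2.imwrite("pics/w1.png",p); np.savez("w1.npz",p=p,d=d,c=c)
print(bot.observe()['qpos'].round(2))
for n,u in dict(base=[.637,.209,.008],lid=[.51,.242,.07],small=[.491,.021,.034],mid=[.657,.051,.034]).items(): print(n,proj(c,u,1))
E
```

```text
clock: 1.35
position: [0.5393, 0.0994, 0.2911]
tool_rot: [-3.141, -0.0, 3.14]
force: [-0.1, 1.1, 0.0]
grip_width: 0.0849
finger_force: 0.0
clock: 1.6
position: [0.5381, 0.1026, 0.2913]
tool_rot: [3.141, -0.001, -3.141]
force: [-0.3, 0.1, 0.5]
grip_width: 0.085
finger_force: 0.0
[-0.36  0.3   0.08  1.68 -0.03  1.16  1.3 ]
base [319.14247081 217.2270751 ]
lid [355.38579244 146.57300852]
small [201.19618109 129.67204397]
mid [223.85553358 234.36429803]
```

View pics/w1.png

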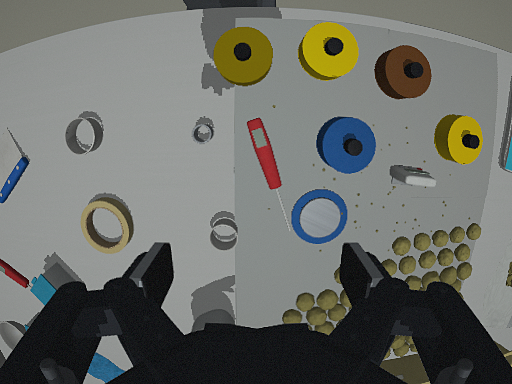

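The wrist view shows the base at (319,217), lid knob (352,147), small (203,130), mid (223,230) and large (84,132). The thermometer tip is at (291,230), right beside the base. All of this matches the coarse fixes.

```bash
cat >> h.py <<'E'
from scipy.optimize import least_squares
def circ(P):
    P=np.asarray(P)[:,:2]
    f=lambda q:np.hypot(P[:,0]-q[0],P[:,1]-q[1])-q[2]
    s=least_squares(f,[*P.mean(0),.03],loss='soft_l1',f_scale=.001); return s.x, np.sqrt(np.mean(s.fun**2))
def hits(c,pts,z,fish=True): return np.array([hit(c,u,v,z,fish) for u,v in pts.reshape(-1,2)])
def blue(p):
    h=cv2.cvtColor(p,cv2.COLOR_BGR2HSV); return cv2.inRange(h,(100,120,40),(130,255,255))
E
python3 - <<'E'
from h import *
D=np.load("w1.npz",allow_pickle=True); p=D['p']; c=D['c'].item(); t=np.load("top0.npz")['p']; ct=calibration("top")
for nm,im,cc,fi,uv in (("w",p,c,True,((319,217),(345,150))),("t",t,ct,False,((230,160),(218,198)))):
    m=blue(im); cs,h=cv2.findContours(m,cv2.RETR_CCOMP,cv2.CHAIN_APPROX_NONE)
    for k,z in zip(cs,h[0]):
        if cv2.contourArea(k)<100: continue
        ctr=k.reshape(-1,2).mean(0)
        if np.linalg.norm(ctr-uv[0])<12: print(nm,"base hole" if z[3]>=0 else "base out",circ(hits(cc,k,.008 if z[3]>=0 else .004,fi)))
        elif np.linalg.norm(ctr-uv[1])<12: print(nm,"lid hole(knob)" if z[3]>=0 else "lid out",circ(hits(cc,k,.055 if z[3]>=0 else .03,fi)))
c=calibration("wrist")
s=bot.observe(); print(togo([.493,.021,.15]),togo([.657,.051,.15]))
E
```

```text
w base out (array([0.63817916, 0.2104061 , 0.04810601]), np.float64(0.0005522499010591062))
w base hole (array([0.63783094, 0.21042321, 0.03696267]), np.float64(0.0009316402715676926))
w lid out (array([0.51113636, 0.24152646, 0.04565719]), np.float64(0.002136233087267706))
w lid hole(knob) (array([0.51185763, 0.24302813, 0.01428499]), np.float64(0.0012703979982566986))
t lid out (array([0.5134805 , 0.24426094, 0.04085782]), np.float64(0.0008333144269311782))
t base out (array([0.63981712, 0.21287135, 0.0468107 ]), np.float64(0.001072130560995864))
t base hole (array([0.63931337, 0.21236856, 0.03835276]), np.float64(0.0009502480430967123))
[ 0.04507454 -0.08201775  0.14133903] [-0.1189708  -0.05226671  0.14128259]
```

Converted, 0.15 m is 0.3, 0.14 m is 0.28.

```bash
python3 -m creep '[0.05, 0.04, -0.08, 0.1, 0, 0, 0, 0.05, 0.09, -0.16, 0.18, 0, 0, 0, 0.05, 0.09, -0.164, 0.28, 0, 0, 0, 0.05, 0.09, -0.164, 0.3, 0, 0, 0, 0.05, 0.09, -0.164, 0.3, 0, 0, 0]'
python3 -m creep '[0.05, 0, 0, 0, 0, 0, 0, 0.05, 0, 0, 0, 0, 0, 0]'
python3 - <<'E'
from h import *
c=calibration("wrist"); p,d=grab_frame("wrist"); np.savez("w2.npz",p=p,d=d,c=c)
q=proj(c,[.493,.021,.034],1); print(q,proj(c,bot.observe()['position'],1))
u,v=q.astype(int); cr=p[max(0,v-70):v+70,u-90:u+90]; print(u-90,max(0,v-70)); cv2.imwrite("pics/w2.png",cv2.resize(cr,None,fx=4,fy=4,interpolation=cv2.INTER_NEAREST))
dd=d[v-25:v+25:4,u-25:u+25:4]; print(dd.round(3))
E
```

```text
clock: 2.28
position: [0.4939, 0.0211, 0.1421]
tool_rot: [3.141, -0.0, -3.14]
force: [-0.6, -0.5, 1.0]
grip_width: 0.0501
finger_force: 0.0
clock: 2.52
position: [0.4942, 0.0204, 0.1427]
tool_rot: [3.141, 0.002, -3.141]
force: [-0.2, -0.1, -0.2]
grip_width: 0.0497
finger_force: 0.0
[256.80810752 182.28905378] [256.15375526 221.88924223]
166 112
[[0.325 0.327 0.326 0.326 0.326 0.327 0.325 0.325 0.326 0.325 0.327 0.327
  0.324]
 [0.328 0.327 0.328 0.326 0.327 0.327 0.327 0.327 0.327 0.326 0.327 0.326
  0.326]
 [0.329 0.327 0.329 0.329 0.33  0.33  0.328 0.329 0.329 0.328 0.328 0.329
  0.329]
 [0.33  0.329 0.329 0.329 0.331 0.317 0.31  0.312 0.317 0.33  0.329 0.329
  0.331]
 [0.33  0.33  0.33  0.33  0.313 0.296 0.296 0.296 0.295 0.315 0.331 0.331
  0.329]
 [0.332 0.333 0.331 0.332 0.296 0.332 0.333 0.332 0.332 0.297 0.332 0.333
  0.332]
 [0.334 0.334 0.333 0.299 0.332 0.334 0.334 0.333 0.334 0.333 0.333 0.334
  0.333]
 [0.335 0.335 0.335 0.299 0.327 0.334 0.336 0.335 0.335 0.321 0.3   0.335
  0.335]
 [0.336 0.337 0.336 0.3   0.311 0.327 0.334 0.333 0.325 0.308 0.336 0.335
  0.335]
 [0.338 0.337 0.338 0.338 0.301 0.311 0.317 0.317 0.309 0.302 0.338 0.338
  0.336]
 [0.339 0.339 0.339 0.338 0.339 0.303 0.303 0.304 0.302 0.339 0.338 0.338
  0.338]
 [0.341 0.341 0.34  0.34  0.339 0.341 0.34  0.34  0.34  0.34  0.341 0.34
  0.338]
 [0.342 0.342 0.341 0.342 0.343 0.342 0.341 0.343 0.341 0.341 0.342 0.34
  0.341]]
```

View pics/w2.png

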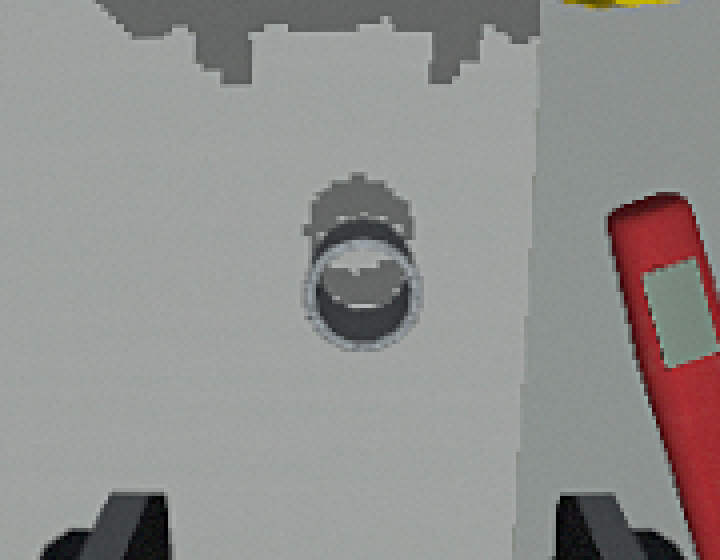

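The crop shows the small cutter's bright rim centred at about (256,186) in full-image pixels. The depth is clean, so I'll fit circles to the rim points from depth.

```bash
cat >> h.py <<'E'
def cloud(c,d):
    f=192/np.tan(np.radians(c['vfov'])/2); v,u=np.mgrid[:384,:512]; x=(u-c['cx'])/f; y=(v-c['cy'])/f
    t=np.hypot(x,y); k=np.sinc(t/np.pi)/np.cos(t)
    P=np.dstack([x*k,y*k,np.ones_like(x)])*d[...,None]
    W=R.from_euler('xyz',c['attitude']).apply(P.reshape(-1,3))+c['eye']; W=W[(d.ravel()>0)]; return W
def rim(W,xy,rad,zlo,zhi):
    m=(np.hypot(W[:,0]-xy[0],W[:,1]-xy[1])<rad)&(W[:,2]>zlo)&(W[:,2]<zhi); Q=W[m]
    q,e=circ(Q); return q.round(4),round(e,4),len(Q),Q[:,2].mean().round(4)
def look(name):
    c=calibration("wrist"); p,d=grab_frame("wrist"); np.savez(name+".npz",p=p,d=d,c=c); return c,p,d,cloud(c,d)
E
python3 - <<'E'
from h import *
for f in ("w1","w2"):
    D=np.load(f+".npz",allow_pickle=True); W=cloud(D['c'].item(),D['d'])
    for n,xy,r,a,b in (("small",(.493,.021),.03,.031,.039),("mid",(.657,.051),.04,.031,.039),("large",(.483,-.19),.05,.031,.039),("basetop",(.638,.21),.045,.0065,.012),("knob",(.512,.243),.03,.064,.076)):
        try:
            q=rim(W,xy,r,a,b); m=(np.hypot(W[:,0]-xy[0],W[:,1]-xy[1])<r)&(W[:,2]>a)&(W[:,2]<b)
            print(f,n,*q,"bbox",(W[m].min(0)+W[m].max(0))[:2]/2)
        except Exception as e: print(f,n,e)
print(bot.observe()['position'])
E
```

```text
w1 small [0.4968 0.0207 0.0136] 0.0009 104 0.0325 bbox [0.49687031 0.0208213 ]
w1 mid [0.6632 0.0492 0.0227] 0.0008 130 0.0324 bbox [0.6629987  0.04826396]
w1 large [ 0.4899 -0.1937  0.0306] 0.001 160 0.0324 bbox [ 0.48971658 -0.1939661 ]
w1 basetop [0.6367 0.2099 0.0246] 0.0087 743 0.0073 bbox [0.63774635 0.21049186]
w1 knob [0.5109 0.2413 0.0085] 0.0029 210 0.0682 bbox [0.51100716 0.24190007]
w2 small [0.4963 0.021  0.0135] 0.0008 237 0.0326 bbox [0.49634525 0.0207213 ]
w2 mid [0.6631 0.0491 0.0228] 0.0009 149 0.0323 bbox [0.65851872 0.04940378]
w2 large [ 0.4897 -0.1934  0.0307] 0.001 333 0.0324 bbox [ 0.48986142 -0.19370957]
w2 basetop [0.646  0.2057 0.0356] 0.0049 268 0.0071 bbox [0.62401979 0.21049816]
w2 knob [0.5104 0.2404 0.0087] 0.0028 283 0.068 bbox [0.51071858 0.24131433]
[0.49396473 0.02031083 0.14243783]
```

Converted, 0.134 m is 0.268, -0.0025 m is -0.005.

```bash
python3 -m creep '[0.05, -0.005, 0.0014, 0.1, 0, 0, 0, 0.05, -0.005, 0.0014, 0.2, 0, 0, 0, 0.05, -0.005, 0.0014, 0.25, 0, 0, 0, 0.05, -0.005, 0.0014, 0.268, 0, 0, 0, 0.05, -0.005, 0.0014, 0.268, 0, 0, 0]'
python3 -m creep '[0.02, 0, 0, 0, 0, 0, 0, 0.02, 0, 0, 0, 0, 0, 0, 0.02, 0, 0, 0, 0, 0, 0, 0.02, 0, 0, 0, 0, 0, 0, 0.02, 0, 0, 0, 0, 0, 0]' 30
```

```text
clock: 3.2
position: [0.4962, 0.0207, 0.0079]
tool_rot: [3.142, 0.0, -3.141]
force: [-1.6, 0.9, -0.1]
grip_width: 0.0499
finger_force: 0.0
clock: 3.82
position: [0.4959, 0.0206, 0.0076]
tool_rot: [3.142, 0.0, -3.141]
force: [0.1, 0.2, -0.3]
grip_width: 0.02
finger_force: 0.0
```

```bash
python3 - <<'E'
from h import *
c,p,d,W=look("w3"); cv2.imwrite("pics/w3.png",cv2.resize(p[100:384,130:400],None,fx=2,fy=2))
p,d=grab_frame("side"); cv2.imwrite("pics/s3.png",cv2.resize(p[170:270,210:320],None,fx=5,fy=5))
E
```

```text
(no output)
```

View pics/w3.png

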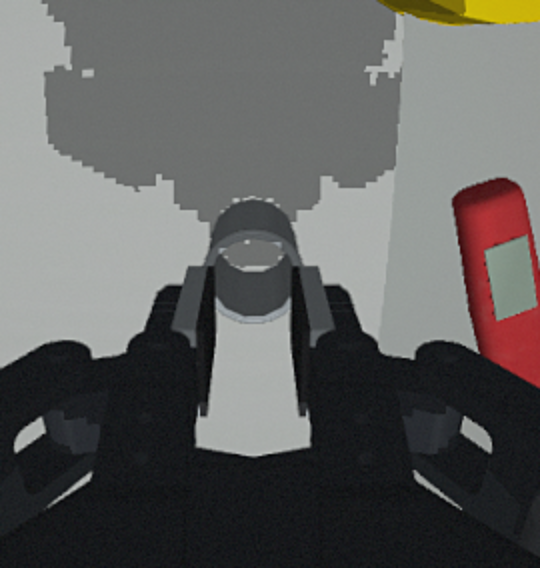

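View pics/s3.png

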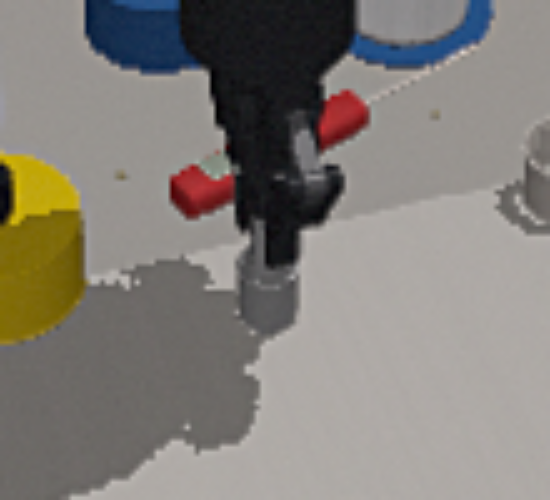

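```bash
python3 - <<'E'
from h import *
for n in("w2","w3"):
    D=np.load(n+".npz",allow_pickle=True); c=D['c'].item(); d=D['d']; W=cloud(c,d)
    P=cloud(c,np.where(d>0,d,1e-6)).reshape(384,512,3)
    print(n,c['eye'],"table z",np.median(P[150:200,150:180,2]))
P=P[:,:,:]
for v in range(195,300,6): print(v,[ (P[v,u]*1000).round().astype(int).tolist() for u in (222,228,233,238,256,275,280)])
print(rim(W,(.496,.021),.03,.029,.036))
print(bot.observe()['position'],bot.observe()['grip_width'])
E
```

```text
w2 [0.42485077 0.02002405 0.3237363 ] table z -0.0015715467124641225
w3 [0.42691445 0.02034235 0.18875842] table z -0.0015987486737310264
195 [[480, -2, -2], [480, 2, -1], [480, 5, -1], [480, 8, -2], [480, 20, -2], [480, 33, -1], [480, 36, -2]]
201 [[484, -2, -1], [484, 2, -2], [484, 5, -1], [484, 8, -1], [483, 20, 4], [484, 33, -2], [484, 36, -2]]
207 [[489, -3, -2], [488, 1, -2], [488, 5, -1], [488, 8, -2], [482, 20, 17], [488, 33, -1], [488, 37, -2]]
213 [[493, -3, -2], [492, 1, -1], [493, 5, -2], [489, 9, 10], [483, 20, 28], [488, 32, 12], [493, 37, -2]]
219 [[497, -3, -1], [497, 1, -2], [497, 5, -2], [488, 10, 23], [497, 20, 0], [489, 32, 21], [497, 37, -2]]
225 [[501, -3, -1], [502, 1, -2], [502, 5, -2], [488, 10, 33], [501, 20, -2], [488, 31, 34], [502, 37, -2]]
231 [[506, -3, -2], [506, 1, -2], [492, 7, 32], [499, 9, 15], [506, 20, -2], [491, 31, 33], [492, 34, 31]]
237 [[511, -3, -2], [486, 7, 55], [485, 9, 56], [501, 9, 19], [508, 20, 3], [488, 30, 49], [485, 32, 56]]
243 [[485, 5, 64], [486, 7, 62], [486, 10, 62], [502, 10, 26], [509, 20, 12], [492, 30, 49], [486, 32, 62]]
[... 402 characters left out ...]
04, 30, 52], [488, 30, 80]]
273 [[484, 8, 92], [489, 9, 84], [494, 10, 75], [540, 7, -2], [539, 21, -1], [507, 30, 53], [491, 30, 81]]
279 [[484, 8, 96], [492, 9, 84], [497, 10, 76], [545, 7, -1], [545, 21, -1], [544, 35, 0], [494, 31, 81]]
285 [[485, 8, 100], [496, 9, 83], [499, 10, 78], [550, 7, -1], [551, 21, -3], [550, 35, -2], [496, 31, 82]]
291 [[480, 10, 110], [496, 9, 86], [501, 10, 79], [556, 7, -2], [556, 21, -2], [555, 35, -1], [498, 31, 83]]
297 [[480, 10, 114], [499, 9, 88], [501, 11, 84], [561, 7, -1], [561, 21, -2], [561, 35, -1], [501, 31, 84]]
(array([0.496 , 0.0206, 0.0132]), np.float64(0.0009), 577, np.float64(0.0322))
[0.49586116 0.02064084 0.00749214] 0.02011170138328387
```

The fingers measure about 42 mm higher than the reported TCP implies, and they closed above the rim. I'll check the tip height at each opening.

```bash
python3 - <<'E'
from h import *
for n,tcp in(("w1",[.5381,.1026,.2913]),("w2",[.494,.0203,.1425]),("w3",[.4959,.0206,.0075])):
    D=np.load(n+".npz",allow_pickle=True); W=cloud(D['c'].item(),D['d'])-tcp
    m=(abs(W[:,0])<.013)&(abs(W[:,1])<.065)&(W[:,2]>.003)&(W[:,2]<.13)
    Q=W[m]; 
    if n=="w3": Q=Q[Q[:,2]>.03]
    print(n,len(Q),np.percentile(Q[:,2],[0,1,3]).round(4))
    L=Q[Q[:,2]<Q[:,2].min()+.008]; 
    for s in (1,-1):
        l=L[L[:,1]*s>0]; print("  side",s,"inner",abs(l[:,1]).min().round(4),"outer",abs(l[:,1]).max().round(4),"x",l[:,0].min().round(4),l[:,0].max().round(4),len(l))
E
```

```text
w1 18495 [0.051  0.0555 0.0604]
  side 1 inner 0.0418 outer 0.0539 x -0.0111 0.0118 228
  side -1 inner 0.0419 outer 0.0535 x -0.0109 0.0122 220
w2 21755 [0.0412 0.0483 0.055 ]
  side 1 inner 0.0247 outer 0.0361 x -0.0111 0.0113 133
  side -1 inner 0.0247 outer 0.0363 x -0.0109 0.0114 136
w3 23641 [0.0385 0.0475 0.0556]
  side 1 inner 0.0096 outer 0.0214 x -0.0107 0.0115 99
  side -1 inner 0.0099 outer 0.0228 x -0.0108 0.0116 94
```

Converted, 0.037 m is 0.074, 0.03 m is 0.06.

```bash
python3 -m creep '[0.05, 0, 0, 0, 0, 0, 0, 0.05, 0, 0, 0, 0, 0, 0, 0.05, 0, 0, 0, 0, 0, 0]'
python3 -m creep '[0.05, 0, 0, 0.03, 0, 0, 0, 0.05, 0, 0, 0.06, 0, 0, 0, 0.05, 0, 0, 0.074, 0, 0, 0, 0.05, 0, 0, 0.074, 0, 0, 0]'
python3 -m creep '[0.02, 0, 0, 0, 0, 0, 0, 0.02, 0, 0, 0, 0, 0, 0, 0.02, 0, 0, 0, 0, 0, 0, 0.02, 0, 0, 0, 0, 0, 0, 0.02, 0, 0, 0, 0, 0, 0]' 30
```

```text
clock: 4.3
position: [0.4959, 0.0206, 0.0075]
tool_rot: [-3.142, -0.0, -3.141]
force: [0.4, -0.1, 0.8]
grip_width: 0.0497
finger_force: 0.0
clock: 4.8
position: [0.4953, 0.0205, -0.0303]
tool_rot: [-3.141, -0.001, -3.141]
force: [-0.6, 0.5, 0.1]
grip_width: 0.0498
finger_force: 0.0
clock: 5.42
position: [0.4961, 0.0206, -0.0294]
tool_rot: [3.142, 0.0, -3.141]
force: [-0.1, -0.4, 3.2]
grip_width: 0.0267
finger_force: 29.6
```

Converted, -0.1 m is -0.2, -0.08 m is -0.16.

```bash
python3 -m creep '[0.02, 0, 0, -0.02, 0, 0, 0, 0.02, 0, 0, -0.08, 0, 0, 0, 0.02, 0, 0, -0.16, 0, 0, 0, 0.02, 0, 0, -0.2, 0, 0, 0, 0.02, 0, 0, -0.2, 0, 0, 0]'
python3 - <<'E'
from h import *
c,p,d,W=look("w4"); s=bot.observe(); cv2.imwrite("pics/w4.png",cv2.resize(p[130:350,160:352],None,fx=3,fy=2.7))
p,d=grab_frame("side"); cv2.imwrite("pics/s4.png",cv2.resize(p[130:250,210:320],None,fx=5,fy=5))
print(s['position'],rim(W,s['position'][:2],.025,s['position'][2]+.055,s['position'][2]+.068))
E
```

```text
clock: 6.05
position: [0.4967, 0.0207, 0.0722]
tool_rot: [3.141, 0.003, -3.141]
force: [-0.4, -0.6, -0.3]
grip_width: 0.0264
finger_force: 29.6
[0.49606358 0.02066374 0.07113211] (array([0.4959, 0.0205, 0.0138]), np.float64(0.0037), 2181, np.float64(0.1324))
```

View pics/w4.png

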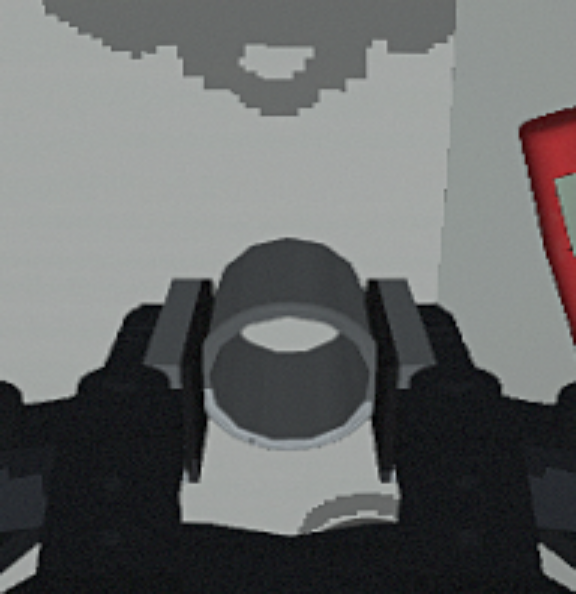

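The small cutter is held upright and centred (rim around (256,260) in the full image). Carrying it to the base.

Converted, 0.19 m is 0.38, -0.142 m is -0.284.

```bash
python3 -m creep '[0.02, -0.07, 0.09, 0, 0, 0, 0, 0.02, -0.14, 0.18, 0, 0, 0, 0, 0.02, -0.21, 0.27, 0, 0, 0, 0, 0.02, -0.27, 0.36, 0, 0, 0, 0, 0.02, -0.284, 0.38, 0, 0, 0, 0]'
python3 -m creep '[0.02, 0, 0, 0, 0, 0, 0, 0.02, 0, 0, 0, 0, 0, 0, 0.02, 0, 0, 0, 0, 0, 0]'
python3 - <<'E'
from h import *
print(togo([.638,.2105,-.0205]))
c,p,d,W=look("w5")
for k,z in ((0,.0),):
    m=blue(p); cs,h=cv2.findContours(m,cv2.RETR_CCOMP,cv2.CHAIN_APPROX_NONE)
    for a in cs:
        if cv2.contourArea(a)>300: print(cv2.contourArea(a),circ(hits(c,a,.004)))
E
```

```text
clock: 6.78
position: [0.6378, 0.2142, 0.0686]
tool_rot: [3.141, -0.002, -3.138]
force: [-1.3, -0.7, -0.8]
grip_width: 0.0264
finger_force: 29.7
clock: 7.15
position: [0.6376, 0.2094, 0.0706]
tool_rot: [-3.141, -0.0, 3.14]
force: [-0.7, 0.2, 0.7]
grip_width: 0.0262
finger_force: 29.7
[-0.00039916  0.00118001  0.09114626]
3360.0 (array([0.6362219 , 0.21043044, 0.04576235]), np.float64(0.0067092686161550515))
9630.0 (array([0.50625652, 0.24650841, 0.04901638]), np.float64(0.003850292584648104))
1270.0 (array([0.49478652, 0.2513179 , 0.01796453]), np.float64(0.001309489840604907))
```

Converted, 0.089 m is 0.178, 0.086 m is 0.172.

```bash
python3 -m creep '[0.02, 0, 0.002, 0.08, 0, 0, 0, 0.02, 0, 0.002, 0.15, 0, 0, 0, 0.02, 0, 0.002, 0.172, 0, 0, 0, 0.02, 0, 0.002, 0.178, 0, 0, 0, 0.02, 0, 0.002, 0.178, 0, 0, 0]'
python3 -m creep '[0.02, 0, 0, 0.002, 0, 0, 0, 0.02, 0, 0, 0.004, 0, 0, 0]'
```

```text
clock: 7.82
position: [0.6385, 0.2117, -0.0173]
tool_rot: [3.141, 0.001, 3.142]
force: [0.1, 0.0, -0.3]
grip_width: 0.0264
finger_force: 29.7
clock: 8.07
position: [0.6382, 0.2118, -0.0199]
tool_rot: [3.141, 0.001, -3.141]
force: [-0.6, -0.5, 0.1]
grip_width: 0.0267
finger_force: 29.7
```

Converted, 0.0015 m is 0.003, -0.001 m is -0.002.

```bash
python3 -m creep '[0.02, 0, -0.002, 0.002, 0, 0, 0, 0.02, 0, -0.002, 0.003, 0, 0, 0, 0.02, 0, -0.002, 0.003, 0, 0, 0]'
python3 -m creep '[0.02, 0, 0, 0.002, 0, 0, 0, 0.02, 0, 0, 0.002, 0, 0, 0]'
```

```text
clock: 8.45
position: [0.6381, 0.2109, -0.0215]
tool_rot: [3.141, 0.001, -3.141]
force: [-1.3, 1.0, 6.5]
grip_width: 0.0263
finger_force: 30.2
clock: 8.7
position: [0.6383, 0.211, -0.0218]
tool_rot: [3.141, 0.001, -3.141]
force: [-5.1, 0.5, 16.7]
grip_width: 0.026
finger_force: 31.0
```

Converted, -0.001 m is -0.002.

```bash
python3 -m creep '[0.03, 0, 0, -0.002, 0, 0, 0, 0.045, 0, 0, -0.002, 0, 0, 0, 0.045, 0, 0, -0.002, 0, 0, 0, 0.045, 0, 0, -0.002, 0, 0, 0]'
python3 -m creep '[0.045, 0, 0, -0.04, 0, 0, 0, 0.045, 0, 0, -0.1, 0, 0, 0, 0.045, 0, 0, -0.2, 0, 0, 0, 0.045, 0, -0.08, -0.26, 0, 0, 0, 0.045, 0, -0.18, -0.32, 0, 0, 0]'
python3 -m creep '[0.07, 0, -0.08, 0, 0, 0, 0, 0.07, -0.02, -0.14, 0, 0, 0, 0, 0.07, -0.05, -0.142, 0, 0, 0, 0, 0.07, -0.05, -0.142, 0, 0, 0, 0, 0.07, -0.05, -0.142, 0, 0, 0, 0]'
python3 - <<'E'
from h import *
c,p,d,W=look("w6"); cv2.imwrite("pics/w6.png",p)
for n,xy,r,a,b in (("smallplaced",(.638,.21),.025,.038,.046),("mid",(.663,.049),.035,.031,.039)): print(n,rim(W,xy,r,a,b))
m=blue(p); cs,h=cv2.findContours(m,cv2.RETR_CCOMP,cv2.CHAIN_APPROX_NONE)
for a,z in zip(cs,h[0]):
    if cv2.contourArea(a)>1000: print(z[3],circ(hits(c,a,.008 if z[3]>=0 else .004)))
print(bot.observe()['position'],togo([.663,.049,-.0285]))
E
```

```text
clock: 9.2
position: [0.6378, 0.2106, -0.0221]
tool_rot: [-3.141, -0.0, -3.141]
force: [-0.1, 1.0, 0.2]
grip_width: 0.0448
finger_force: 0.0
clock: 9.82
position: [0.6379, 0.1206, 0.1407]
tool_rot: [3.141, 0.002, -3.14]
force: [1.8, -0.6, -0.1]
grip_width: 0.0449
finger_force: 0.0
clock: 10.45
position: [0.6624, 0.0501, 0.1386]
tool_rot: [3.141, 0.0, -3.141]
force: [-0.4, -0.1, -0.3]
grip_width: 0.0699
finger_force: 0.0
smallplaced (array([0.6382, 0.2099, 0.0134]), np.float64(0.001), 222, np.float64(0.0402))
mid (array([0.6634, 0.049 , 0.0226]), np.float64(0.0008), 344, np.float64(0.0323))
-1 (array([0.63842913, 0.20943073, 0.04858567]), np.float64(0.0004121783097635703))
6 (array([0.63838999, 0.20944005, 0.03663415]), np.float64(0.0007001881242111606))
-1 (array([0.50437121, 0.25753905, 0.05624089]), np.float64(0.005471676382929523))
[0.66242725 0.05020425 0.13847104] [-0.00055278 -0.00124624  0.1669708 ]
```

View pics/w6.png

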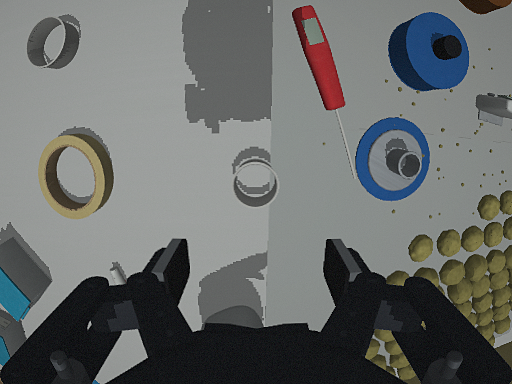

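The small cutter stands upright, centred on the base at (405,163). The mid is at (255,185) and the probe tip is beside the flange at (354,178). Grasping the mid.

Converted, 0.167 m is 0.334, 0.15 m is 0.3.

```bash
python3 -m creep '[0.065, -0.002, -0.0024, 0.12, 0, 0, 0, 0.065, -0.002, -0.0024, 0.22, 0, 0, 0, 0.065, -0.002, -0.0024, 0.3, 0, 0, 0, 0.065, -0.002, -0.0024, 0.334, 0, 0, 0, 0.065, -0.002, -0.0024, 0.334, 0, 0, 0]'
python3 -m creep '[0.035, 0, 0, 0, 0, 0, 0, 0.035, 0, 0, 0, 0, 0, 0, 0.035, 0, 0, 0, 0, 0, 0, 0.035, 0, 0, 0, 0, 0, 0, 0.035, 0, 0, 0, 0, 0, 0]' 30
python3 -m creep '[0.035, 0, 0, -0.02, 0, 0, 0, 0.035, 0, 0, -0.1, 0, 0, 0, 0.035, 0, 0, -0.2, 0, 0, 0, 0.035, 0, 0, -0.24, 0, 0, 0, 0.035, 0, 0, -0.24, 0, 0, 0]'
python3 - <<'E'
from h import *
c,p,d,W=look("w7"); s=bot.observe(); t=s['position']
print(t,s['grip_width'],rim(W,t[:2],.03,t[2]+.0555,t[2]+.068),togo([.6384,.21,.08]))
E
```

```text
clock: 11.12
position: [0.6635, 0.0486, -0.0291]
tool_rot: [-3.141, -0.001, -3.141]
force: [-0.8, 0.5, -0.1]
grip_width: 0.0649
finger_force: 0.0
clock: 11.75
position: [0.6651, 0.0486, -0.0274]
tool_rot: [3.141, 0.003, -3.141]
force: [0.4, -0.1, 8.9]
grip_width: 0.0483
finger_force: 31.0
clock: 12.38
position: [0.6647, 0.0485, 0.093]
tool_rot: [3.141, 0.003, -3.141]
force: [-0.0, -0.0, -1.0]
grip_width: 0.0484
finger_force: 31.3
[0.66382628 0.04854227 0.09137785] 0.04912338175172751 (array([0.6626, 0.0484, 0.0228]), np.float64(0.0019), 2749, np.float64(0.1518)) [0.02539132 0.16146217 0.01139289]
```

Converted, 0.1612 m is 0.3224, 0.12 m is 0.24.

```bash
python3 -m creep '[0.035, 0.012, 0.08, 0, 0, 0, 0, 0.035, 0.024, 0.16, 0, 0, 0, 0, 0.035, 0.04, 0.24, 0, 0, 0, 0, 0.035, 0.05, 0.3, 0, 0, 0, 0, 0.035, 0.051, 0.3224, 0, 0, 0, 0]'
python3 -m creep '[0.035, 0, 0, 0.06, 0, 0, 0, 0.035, 0, 0, 0.06, 0, 0, 0, 0.035, 0, 0, 0.06, 0, 0, 0]'
python3 - <<'E'
from h import *
c,p,d,W=look("w8"); s=bot.observe(); t=s['position']; cv2.imwrite("pics/w8.png",cv2.resize(p[130:350,150:362],None,fx=2.7,fy=2.7))
P,dd=grab_frame("side"); cv2.imwrite("pics/s8.png",cv2.resize(P[80:200,230:350],None,fx=5,fy=5))
print(t,togo([.6384,.21,-.0174]))
for zz in (.050,.055,.058,.060,.062): print(zz,rim(W,t[:2],.0265,t[2]+zz,t[2]+zz+.003))
E
```

```text
clock: 13.05
position: [0.637, 0.2116, 0.0895]
tool_rot: [-3.141, -0.002, -3.139]
force: [0.1, -0.4, 0.1]
grip_width: 0.0487
finger_force: 31.3
clock: 13.42
position: [0.6387, 0.2087, 0.0614]
tool_rot: [-3.141, -0.0, 3.141]
force: [-0.4, -0.1, 0.4]
grip_width: 0.0484
finger_force: 31.3
[0.63895202 0.20897775 0.06178486] [0.00062826 0.00076511 0.07930566]
0.05 (array([0.6373, 0.2087, 0.0218]), np.float64(0.0009), 355, np.float64(0.1132))
0.055 (array([0.6365, 0.2087, 0.0226]), np.float64(0.0012), 698, np.float64(0.1187))
0.058 (array([0.6374, 0.2086, 0.0227]), np.float64(0.001), 1454, np.float64(0.1207))
0.06 (array([0.6389, 0.2087, 0.0247]), np.float64(0.0013), 145, np.float64(0.123))
0.062 (array([0.6386, 0.2087, 0.025 ]), np.float64(0.0007), 104, np.float64(0.1252))
```

View pics/w8.png

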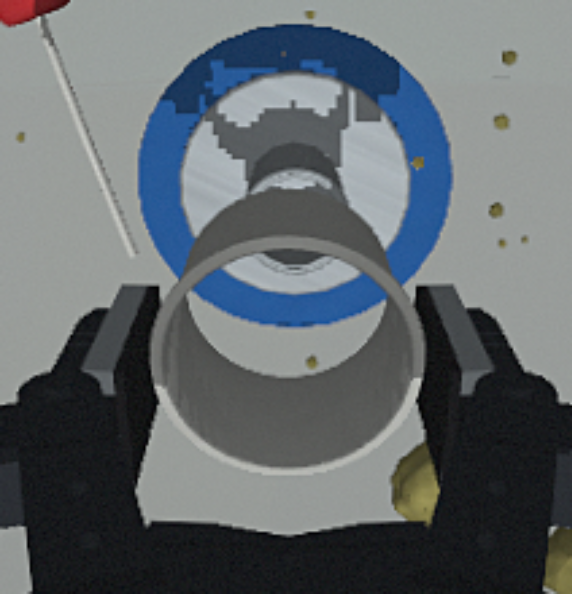

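View pics/s8.png

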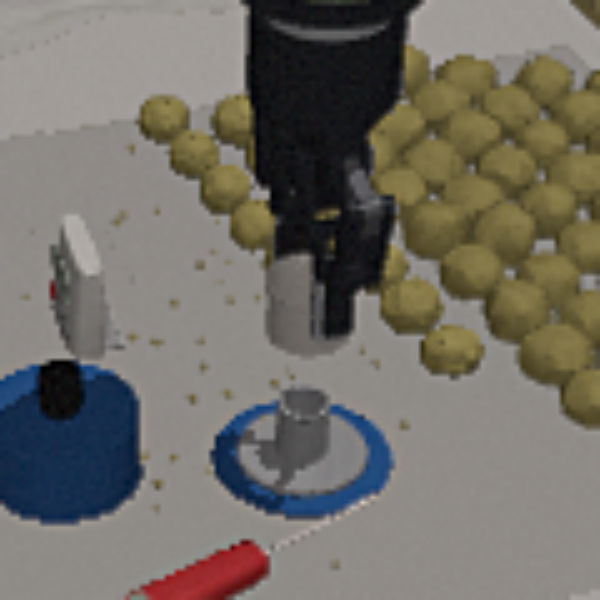

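The wrist view shows the mid ring upright in the pads, about 1.5 mm off in x and y. The side view shows it above the base with the small cutter standing. Lowering with that correction.

Converted, 0.078 m is 0.156, 0.0013 m is 0.0026.

```bash
python3 -m creep '[0.035, -0.002, 0.0026, 0.02, 0, 0, 0, 0.035, -0.002, 0.0026, 0.06, 0, 0, 0, 0.035, -0.002, 0.0026, 0.11, 0, 0, 0, 0.035, -0.002, 0.0026, 0.146, 0, 0, 0, 0.035, -0.002, 0.0026, 0.156, 0, 0, 0]'
python3 -m creep '[0.035, 0, 0, 0.003, 0, 0, 0, 0.035, 0, 0, 0.003, 0, 0, 0, 0.035, 0, 0, 0.003, 0, 0, 0]'
python3 -m creep '[0.035, 0, 0, 0.002, 0, 0, 0, 0.035, 0, 0, 0.002, 0, 0, 0]'
```

```text
clock: 14.15
position: [0.6385, 0.2106, -0.0188]
tool_rot: [-3.141, -0.002, -3.141]
force: [-0.2, -0.7, 0.9]
grip_width: 0.0484
finger_force: 31.3
clock: 14.52
position: [0.6397, 0.2111, -0.0178]
tool_rot: [3.141, 0.001, -3.141]
force: [0.1, 0.2, -0.3]
grip_width: 0.0488
finger_force: 31.3
clock: 14.78
position: [0.6397, 0.2111, -0.0191]
tool_rot: [3.141, 0.001, -3.141]
force: [-0.6, -0.1, 3.9]
grip_width: 0.0484
finger_force: 31.6
```

Converted, -0.17 m is -0.34, -0.02 m is -0.04.

```bash
python3 -m creep '[0.055, 0, 0, 0, 0, 0, 0, 0.06, 0, 0, 0, 0, 0, 0, 0.06, 0, 0, 0, 0, 0, 0]'
python3 -m creep '[0.06, 0, 0, -0.04, 0, 0, 0, 0.06, 0, 0, -0.1, 0, 0, 0, 0.06, 0, 0, -0.2, 0, 0, 0, 0.06, 0.03, -0.08, -0.28, 0, 0, 0, 0.06, 0.06, -0.16, -0.34, 0, 0, 0]'
python3 - <<'E'
from h import *
c,p,d,W=look("w9")
for n,xy,r,a,b in (("small",(.638,.21),.017,.036,.046),("mid",(.638,.21),.03,.036,.046)): print(n,rim(W,xy,r,a,b))
Q=W[(np.hypot(W[:,0]-.638,W[:,1]-.21)<.03)&(W[:,2]>.036)&(W[:,2]<.05)]; A=np.c_[Q[:,:2]-[.638,.21],np.ones(len(Q))]; print(np.linalg.lstsq(A,Q[:,2],rcond=None)[0])
print(togo([.4898,-.1935,.14]))
E
```

```text
clock: 15.15
position: [0.6393, 0.2109, -0.0196]
tool_rot: [-3.142, -0.0, -3.141]
force: [0.2, 0.9, 0.2]
grip_width: 0.0601
finger_force: 0.0
clock: 15.78
position: [0.6094, 0.1301, 0.1537]
tool_rot: [3.141, 0.003, -3.141]
force: [0.2, -1.3, -0.2]
grip_width: 0.0602
finger_force: 0.0
small (array([0.6381, 0.2102, 0.0134]), np.float64(0.0009), 217, np.float64(0.04))
mid (array([0.6377, 0.2104, 0.0215]), np.float64(0.005), 601, np.float64(0.0399))
[-0.01854394 -0.01482151  0.03995044]
[ 0.11829438 -0.31776686  0.01704942]
```

Converted, -0.27 m is -0.54, 0.02 m is 0.04.

```bash
python3 -m creep '[0.08, 0.04, -0.11, 0, 0, 0, 0, 0.08, 0.08, -0.22, 0, 0, 0, 0, 0.08, 0.12, -0.33, 0, 0, 0, 0, 0.08, 0.16, -0.44, 0, 0, 0, 0, 0.08, 0.2, -0.54, 0, 0, 0, 0]'
python3 -m creep '[0.08, 0.036, -0.094, 0.03, 0, 0, 0, 0.08, 0.036, -0.094, 0.03, 0, 0, 0, 0.08, 0.036, -0.094, 0.03, 0, 0, 0, 0.08, 0.036, -0.094, 0.03, 0, 0, 0]'
python3 - <<'E'
from h import *
c,p,d,W=look("w10"); q=rim(W,(.4898,-.1935),.045,.03,.039); print(q, togo([*q[0][:2],-.028]),bot.observe()['position'])
E
```

```text
clock: 16.45
position: [0.5087, -0.141, 0.1519]
tool_rot: [-3.141, 0.002, 3.141]
force: [1.6, 0.1, 0.6]
grip_width: 0.08
finger_force: 0.0
clock: 16.95
position: [0.4921, -0.185, 0.1361]
tool_rot: [3.141, 0.001, -3.14]
force: [-0.2, 0.1, 0.3]
grip_width: 0.0799
finger_force: 0.0
(array([ 0.4891, -0.194 ,  0.0306]), np.float64(0.0008), 529, np.float64(0.0322)) [ 0.00306079 -0.00895546  0.16395563] [ 0.49203085 -0.18505591  0.13595862]
```

Units first: shifts go in shares of 0.5 m and turns go in shares of pi rad. So 0.165 m is 0.33, 0.05 m is 0.1.

```bash
python3 -m creep '[0.08, 0.006, -0.018, 0.1, 0, 0, 0, 0.08, 0.006, -0.018, 0.2, 0, 0, 0, 0.08, 0.006, -0.018, 0.29, 0, 0, 0, 0.08, 0.006, -0.018, 0.33, 0, 0, 0, 0.08, 0.006, -0.018, 0.33, 0, 0, 0]'
python3 -m creep '[0.05, 0, 0, 0, 0, 0, 0, 0.05, 0, 0, 0, 0, 0, 0, 0.05, 0, 0, 0, 0, 0, 0, 0.05, 0, 0, 0, 0, 0, 0, 0.05, 0, 0, 0, 0, 0, 0]' 30
python3 -m creep '[0.05, 0, 0, -0.02, 0, 0, 0, 0.05, 0, 0, -0.1, 0, 0, 0, 0.05, 0, 0, -0.2, 0, 0, 0, 0.05, 0, 0, -0.26, 0, 0, 0, 0.05, 0, 0, -0.26, 0, 0, 0]'
python3 - <<'E'
from h import *
print(togo([.6384,.2102,.08]))
E
```

```text
clock: 17.62
position: [0.4879, -0.1942, -0.0305]
tool_rot: [3.141, -0.002, -3.14]
force: [-0.3, -0.1, 0.2]
grip_width: 0.08
finger_force: 0.0
clock: 18.25
position: [0.4892, -0.1953, -0.0286]
tool_rot: [-3.141, 0.002, -3.141]
force: [0.8, -1.3, 8.5]
grip_width: 0.0647
finger_force: 33.2
clock: 18.88
position: [0.4895, -0.1954, 0.1032]
tool_rot: [-3.141, 0.004, -3.141]
force: [0.6, -0.5, -1.4]
grip_width: 0.0647
finger_force: 33.6
[-0.14881637  0.40555541  0.02343733]
```

Converted, 0.25 m is 0.5, 0.2 m is 0.4.

```bash
python3 -m creep '[0.05, -0.036, 0.1, 0, 0, 0, 0, 0.05, -0.072, 0.2, 0, 0, 0, 0, 0.05, -0.108, 0.3, 0, 0, 0, 0, 0.05, -0.146, 0.4, 0, 0, 0, 0, 0.05, -0.18, 0.5, 0, 0, 0, 0]'
python3 -m creep '[0.05, -0.04, 0.1, 0, 0, 0, 0, 0.05, -0.08, 0.2, 0, 0, 0, 0, 0.05, -0.114, 0.28, 0, 0, 0, 0, 0.05, -0.118, 0.311, 0.06, 0, 0, 0, 0.05, -0.118, 0.311, 0.06, 0, 0, 0]'
python3 -m creep '[0.05, 0, 0, 0, 0, 0, 0, 0.05, 0, 0, 0, 0, 0, 0]'
python3 - <<'E'
from h import *
c,p,d,W=look("w11"); s=bot.observe(); t=s['position']; cv2.imwrite("pics/w11.png",cv2.resize(p[110:384,120:392],None,fx=2.1,fy=2.1))
print(t,togo([.6384,.2102,-.0186]))
for zz in (.050,.055,.058,.060,.062): print(zz,rim(W,t[:2],.035,t[2]+zz,t[2]+zz+.003))
E
```

```text
clock: 19.5
position: [0.5783, 0.0566, 0.1]
tool_rot: [-3.141, -0.001, -3.141]
force: [-0.1, -0.6, -0.0]
grip_width: 0.0645
finger_force: 33.6
clock: 20.12
position: [0.6352, 0.2111, 0.0679]
tool_rot: [-3.14, -0.005, -3.139]
force: [-1.0, -0.7, 0.3]
grip_width: 0.0648
finger_force: 33.6
clock: 20.38
position: [0.6379, 0.2093, 0.0717]
tool_rot: [3.141, 0.001, 3.14]
force: [0.5, -0.3, -0.5]
grip_width: 0.0648
finger_force: 33.6
[0.6378767  0.20950645 0.0716075 ] [-0.00041458  0.00067319  0.09020822]
0.05 (array([0.6379, 0.2092, 0.0298]), np.float64(0.0012), 536, np.float64(0.123))
0.055 (array([0.6373, 0.2092, 0.0302]), np.float64(0.0012), 581, np.float64(0.1282))
0.058 (array([0.6378, 0.2091, 0.0306]), np.float64(0.0011), 2332, np.float64(0.1315))
0.06 (array([0.6381, 0.2091, 0.0307]), np.float64(0.0011), 1608, np.float64(0.1323))
0.062 (array([0.6375, 0.2091, 0.0331]), np.float64(0.0008), 157, np.float64(0.1351))
```

View pics/w11.png

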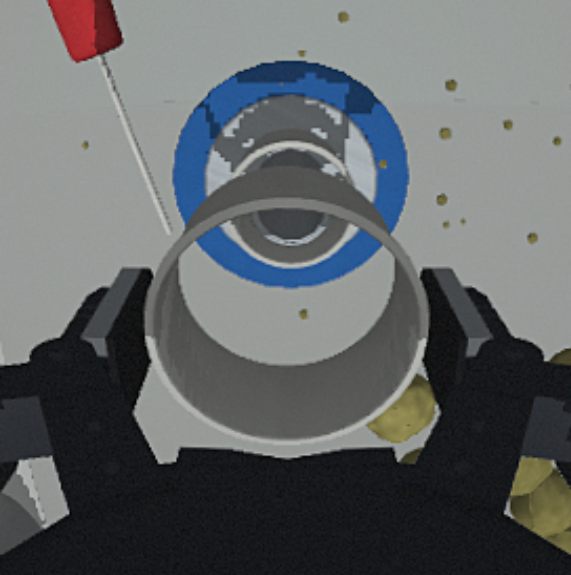

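The large ring is upright in the pads, with the mid and small nested concentrically below. The probe tip is at (168,232) in the crop, so I'll check its clearance to the finger.

Converted, 0.086 m is 0.172, 0.01 m is 0.02.

```bash
python3 - <<'E'
from h import *
D=np.load("w11.npz",allow_pickle=True); c=D['c'].item(); d=D['d']
for z in (0.005,.01): print(hit(c,200,220.5,z,True))
P=cloud(c,d+1e-9).reshape(384,512,3); print(P[216:223,194:203,2].max())
E
python3 -m creep '[0.05, -0.0006, 0.002, 0.02, 0, 0, 0, 0.05, -0.0006, 0.002, 0.07, 0, 0, 0, 0.05, -0.0006, 0.002, 0.12, 0, 0, 0, 0.05, -0.0006, 0.002, 0.16, 0, 0, 0, 0.05, -0.0006, 0.002, 0.172, 0, 0, 0]'
python3 -m creep '[0.05, 0, 0, 0.006, 0, 0, 0, 0.05, 0, 0, 0.006, 0, 0, 0, 0.05, 0, 0, 0.006, 0, 0, 0]'
```

```text
[0.66199832 0.15866923 0.005     ]
[0.66011612 0.15968667 0.01      ]
0.009971528958937215
clock: 21.05
position: [0.637, 0.2111, -0.0169]
tool_rot: [-3.141, -0.002, -3.142]
force: [0.2, -0.1, 0.4]
grip_width: 0.0646
finger_force: 33.6
clock: 21.42
position: [0.638, 0.2116, -0.0178]
tool_rot: [3.141, 0.001, -3.141]
force: [0.2, -0.5, -0.9]
grip_width: 0.0648
finger_force: 33.6
```

Converted, 0.0015 m is 0.003, -0.0005 m is -0.001.

```bash
python3 -m creep '[0.05, 0, -0.001, 0.003, 0, 0, 0, 0.05, 0, -0.001, 0.003, 0, 0, 0, 0.05, 0, -0.001, 0.003, 0, 0, 0]'
python3 -m creep '[0.05, 0, 0, 0.003, 0, 0, 0, 0.05, 0, 0, 0.003, 0, 0, 0]'
```

```text
clock: 21.8
position: [0.6377, 0.2109, -0.0199]
tool_rot: [-3.142, 0.0, -3.141]
force: [0.5, -0.4, -0.3]
grip_width: 0.0649
finger_force: 33.6
clock: 22.05
position: [0.6379, 0.211, -0.0207]
tool_rot: [3.141, 0.001, -3.142]
force: [-4.9, -1.1, 12.5]
grip_width: 0.0646
finger_force: 34.6
```

Contact. I'll release, rise, and check all three before heading to the lid.

Converted, -0.2 m is -0.4, -0.16 m is -0.32.

```bash
python3 -m creep '[0.075, 0, 0, 0, 0, 0, 0, 0.075, 0, 0, 0, 0, 0, 0, 0.075, 0, 0, 0, 0, 0, 0]'
python3 -m creep '[0.075, 0, 0, -0.04, 0, 0, 0, 0.075, 0, 0, -0.1, 0, 0, 0, 0.075, 0, 0, -0.2, 0, 0, 0, 0.06, 0.04, 0, -0.32, 0, 0, 0, 0.06, 0.12, 0.02, -0.4, 0, 0, 0]'
python3 -m creep '[0.05, 0.08, 0.04, 0, 0, 0, 0, 0.05, 0.13, 0.042, 0, 0, 0, 0, 0.05, 0.13, 0.042, 0, 0, 0, 0, 0.05, 0.13, 0.042, 0, 0, 0, 0]'
python3 - <<'E'
from h import *
c,p,d,W=look("w12"); cv2.imwrite("pics/w12.png",cv2.resize(p[60:300,150:420],None,fx=2.4,fy=2.4))
for n,r0,r in (("small",0,.017),("mid",.0185,.0265),("large",.0275,.037)):
    D=np.hypot(W[:,0]-.638,W[:,1]-.2102); Q=W[(D>r0)&(D<r)&(W[:,2]>.036)&(W[:,2]<.05)]
    A=np.c_[Q[:,:2]-[.638,.2102],np.ones(len(Q))]; print(n,circ(Q),len(Q),np.linalg.lstsq(A,Q[:,2],rcond=None)[0].round(4))
Q=W[(np.hypot(W[:,0]-.511,W[:,1]-.242)<.025)&(W[:,2]>.0655)&(W[:,2]<.075)]
print("knob",circ(Q),(Q.min(0)+Q.max(0))/2,Q.mean(0),len(Q))
m=blue(p); cs,h=cv2.findContours(m,cv2.RETR_CCOMP,cv2.CHAIN_APPROX_NONE)
print([(cv2.contourArea(a),cv2.minEnclosingCircle(a)) for a in cs if cv2.contourArea(a)>300]); print(bot.observe()['position'])
Q=W[(np.hypot(W[:,0]-.511,W[:,1]-.242)<.055)&(W[:,2]>.0415)&(W[:,2]<.048)]; print("lidtop",circ(Q[np.hypot(*(Q[:,:2]-[.511,.242]).T)>.039]),(Q.min(0)+Q.max(0))/2,len(Q))
E
```

```text
clock: 22.42
position: [0.6375, 0.2109, -0.0217]
tool_rot: [-3.141, -0.0, -3.141]
force: [-0.5, -0.9, -0.2]
grip_width: 0.075
finger_force: 0.0
clock: 23.05
position: [0.5784, 0.2202, 0.1823]
tool_rot: [3.14, 0.003, 3.14]
force: [-0.4, 0.9, 0.7]
grip_width: 0.0602
finger_force: 0.0
clock: 23.55
position: [0.5133, 0.2418, 0.1795]
tool_rot: [3.141, 0.001, 3.141]
force: [-0.8, 0.5, -0.2]
grip_width: 0.0494
finger_force: 0.0
small (array([0.63794626, 0.21124884, 0.01325906]), np.float64(0.0009449333742060361)) 176 [-0.0112  0.0163  0.0396]
mid (array([0.63766933, 0.21137167, 0.02260225]), np.float64(0.0009133473020407597)) 287 [-0.0214  0.0046  0.0398]
large (array([0.63759635, 0.21138338, 0.03066393]), np.float64(0.0009656858871958344)) 366 [-0.0114  0.0044  0.0397]
knob (array([0.51089329, 0.24251503, 0.00822254]), np.float64(0.0027827567804952643)) [0.51107148 0.24267413 0.0680843 ] [0.5108958  0.24246631 0.06839582] 411
[(841.0, ((235.5, 258.0), 34.60139846801758)), (4640.0, ((256.4355163574219, 173.17657470703125), 39.55194854736328)), (484.0, ((256.02349853515625, 179.1409454345703), 13.473919868469238))]
[0.51344047 0.24168181 0.1791308 ]
lidtop (array([0.51122644, 0.24193504, 0.04074491]), np.float64(0.0010012148657513045)) [0.51150374 0.24222415 0.04378968] 4107
```

View pics/w12.png

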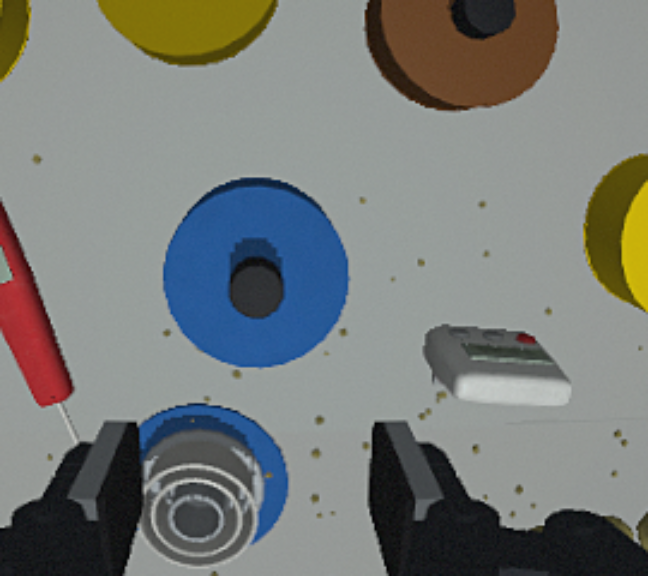

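All three are nested, level and concentric (crop (200,515)). The lid knob is at crop (257,288), i.e. world (.511,.2423). Grasping the knob.

Converted, 0.169 m is 0.338, 0.0024 m is 0.0048.

```bash
python3 -m creep '[0.045, 0.0048, 0.0012, 0.1, 0, 0, 0, 0.045, 0.0048, 0.0012, 0.2, 0, 0, 0, 0.045, 0.0048, 0.0012, 0.29, 0, 0, 0, 0.045, 0.0048, 0.0012, 0.33, 0, 0, 0, 0.045, 0.0048, 0.0012, 0.338, 0, 0, 0]'
python3 -m creep '[0.01, 0, 0, 0, 0, 0, 0, 0.01, 0, 0, 0, 0, 0, 0, 0.01, 0, 0, 0, 0, 0, 0, 0.01, 0, 0, 0, 0, 0, 0, 0.01, 0, 0, 0, 0, 0, 0]' 60
```

```text
clock: 24.22
position: [0.5102, 0.2417, 0.0082]
tool_rot: [-3.14, -0.002, 3.141]
force: [0.9, 1.0, 1.1]
grip_width: 0.0448
finger_force: 0.0
clock: 24.85
position: [0.5108, 0.2428, 0.0101]
tool_rot: [3.141, 0.001, -3.141]
force: [0.8, 0.2, 6.8]
grip_width: 0.0218
finger_force: 59.3
```

Converted, -0.1 m is -0.2, -0.08 m is -0.16.

```bash
python3 -m creep '[0.01, 0, 0, -0.02, 0, 0, 0, 0.01, 0, 0, -0.08, 0, 0, 0, 0.01, 0, 0, -0.16, 0, 0, 0, 0.01, 0, 0, -0.2, 0, 0, 0, 0.01, 0, 0, -0.2, 0, 0, 0]'
python3 -m creep '[0.01, -0.06, -0.016, 0, 0, 0, 0, 0.01, -0.12, -0.03, 0, 0, 0, 0, 0.01, -0.18, -0.048, 0, 0, 0, 0, 0.01, -0.24, -0.06, 0, 0, 0, 0, 0.01, -0.254, -0.064, 0, 0, 0, 0]'
python3 -m creep '[0.01, 0, 0, 0, 0, 0, 0, 0.01, 0, 0, 0, 0, 0, 0]'
python3 - <<'E'
from h import *
c,p,d,W=look("w13"); t=bot.observe()['position']
Q=W[(np.hypot(*(W[:,:2]-t[:2]).T)<.055)&(abs(W[:,2]-t[2]-.034)<.0035)]
D=np.hypot(*(Q[:,:2]-t[:2]).T); A=np.c_[Q[:,:2]-t[:2],np.ones(len(Q))]
print(t,"rim",circ(Q[(D>.038)]),len(Q),"plane",np.linalg.lstsq(A,Q[:,2],rcond=None)[0].round(4))
P,dd=grab_frame("side"); cv2.imwrite("pics/s13.png",cv2.resize(P[80:200,230:350],None,fx=5,fy=5))
E
```

```text
clock: 25.48
position: [0.5108, 0.243, 0.1112]
tool_rot: [3.14, 0.002, -3.141]
force: [-0.6, -0.8, -1.2]
grip_width: 0.0218
finger_force: 58.9
clock: 26.1
position: [0.6379, 0.2094, 0.1081]
tool_rot: [-3.141, -0.001, 3.14]
force: [-0.2, -1.4, -1.8]
grip_width: 0.0217
finger_force: 58.9
clock: 26.35
position: [0.6362, 0.2111, 0.1093]
tool_rot: [3.142, -0.001, -3.141]
force: [-0.2, 0.6, -0.8]
grip_width: 0.0217
finger_force: 58.9
[0.63634104 0.21112053 0.10945426] rim (array([0.63643387, 0.21093432, 0.04038232]), np.float64(0.001343689445227062)) 10549 plane [-0.0013 -0.0024  0.1422]
```

View pics/s13.png

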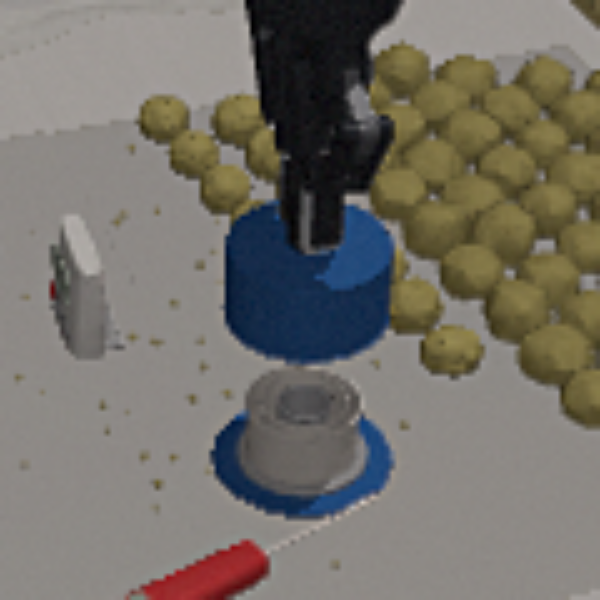

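The lid hangs level above the nested rings. Lowering with a 1.6 mm x correction.

Converted, 0.092 m is 0.184, -0.0016 m is -0.0032.

```bash
python3 -m creep '[0.01, -0.0032, -0.0008, 0.04, 0, 0, 0, 0.01, -0.0032, -0.0008, 0.09, 0, 0, 0, 0.01, -0.0032, -0.0008, 0.14, 0, 0, 0, 0.01, -0.0032, -0.0008, 0.174, 0, 0, 0, 0.01, -0.0032, -0.0008, 0.184, 0, 0, 0]'
python3 -m creep '[0.01, 0, 0, 0.002, 0, 0, 0, 0.01, 0, 0, 0.002, 0, 0, 0, 0.01, 0, 0, 0.002, 0, 0, 0]'
python3 -m creep '[0.01, 0, 0, 0.004, 0, 0, 0, 0.01, 0, 0, 0.004, 0, 0, 0]'
```

```text
clock: 27.08
position: [0.6381, 0.2099, 0.016]
tool_rot: [-3.141, -0.002, -3.141]
force: [-0.2, -1.0, -0.8]
grip_width: 0.0218
finger_force: 58.9
clock: 27.45
position: [0.6392, 0.2103, 0.0172]
tool_rot: [3.141, 0.001, -3.141]
force: [0.3, -0.0, -0.8]
grip_width: 0.0219
finger_force: 58.9
clock: 27.7
position: [0.639, 0.2102, 0.0146]
tool_rot: [3.141, 0.0, -3.141]
force: [0.8, -0.2, -0.1]
grip_width: 0.022
finger_force: 59.1
```

Converted, 0.001 m is 0.002.

```bash
python3 -m creep '[0.01, 0, 0, 0.002, 0, 0, 0, 0.01, 0, 0, 0.002, 0, 0, 0]'
python3 -m creep '[0.01, 0, 0, 0.001, 0, 0, 0, 0.01, 0, 0, 0.001, 0, 0, 0]'
python3 -m creep '[0.045, 0, 0, -0.001, 0, 0, 0, 0.045, 0, 0, -0.001, 0, 0, 0, 0.045, 0, 0, -0.001, 0, 0, 0]'
python3 -m creep '[0.045, 0, 0, -0.04, 0, 0, 0, 0.045, 0, 0, -0.12, 0, 0, 0, 0.045, 0.04, 0, -0.24, 0, 0, 0, 0.045, 0.12, 0, -0.34, 0, 0, 0, 0.045, 0.12, 0, -0.34, 0, 0, 0]'
python3 - <<'E'
from h import *
c,p,d,W=look("w14")
Q=W[(np.hypot(W[:,0]-.638,W[:,1]-.2105)<.055)&(abs(W[:,2]-.0475)<.005)]
D=np.hypot(*(Q[:,:2]-[.638,.2105]).T); A=np.c_[Q[:,:2]-[.638,.2105],np.ones(len(Q))]
print("rim",circ(Q[(D>.038)]),len(Q),"plane",np.linalg.lstsq(A,Q[:,2],rcond=None)[0].round(4))
P,dd=grab_frame("side"); cv2.imwrite("pics/s14.png",cv2.resize(P[60:300,130:430],None,fx=2.5,fy=2.5))
E
```

```text
clock: 27.95
position: [0.6392, 0.2103, 0.0141]
tool_rot: [3.141, 0.001, -3.141]
force: [-1.6, -0.3, 6.5]
grip_width: 0.0217
finger_force: 59.8
clock: 28.2
position: [0.6393, 0.2102, 0.014]
tool_rot: [3.141, 0.001, 3.142]
force: [-3.2, -1.5, 13.4]
grip_width: 0.0217
finger_force: 60.5
clock: 28.58
position: [0.6387, 0.2101, 0.0133]
tool_rot: [-3.141, -0.0, -3.141]
force: [-0.5, -1.1, -0.9]
grip_width: 0.0448
finger_force: 0.0
clock: 29.2
position: [0.5788, 0.2111, 0.1889]
tool_rot: [3.138, 0.006, -3.141]
force: [0.2, 0.2, -1.0]
grip_width: 0.0451
finger_force: 0.0
rim (array([0.63851698, 0.21016068, 0.04041767]), np.float64(0.0014054586710802012)) 3406 plane [ 0.0029 -0.001   0.0475]
```

View pics/s14.png

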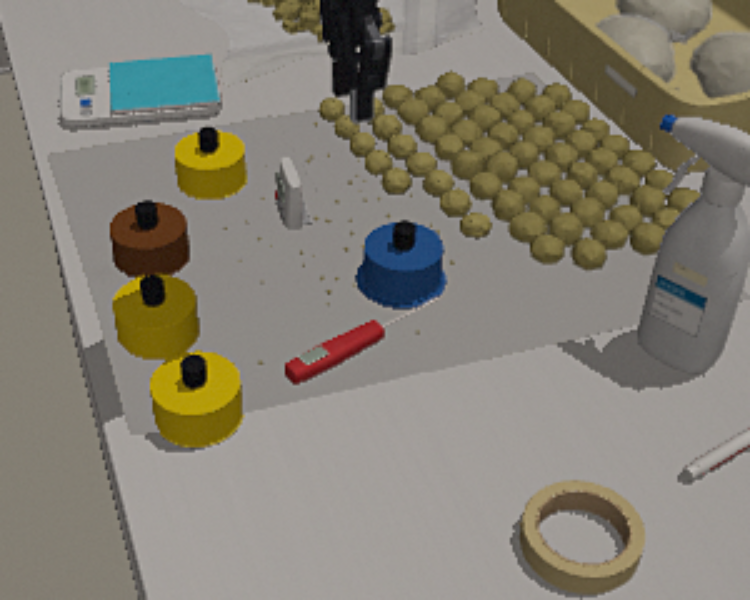

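The lid (crop (402,265)) sits level and centred on the flange. Its top is at about 49 mm once the 1.5 mm depth bias is allowed for. The bystanders are unmoved and the arm is clear.

```bash
python3 -c "
from workcell import job; print(job.job_done())"
```

```text
the job is handed in; nothing more can be done
None
```

The three ring cutters are nested upright in the tin, placed smallest, middle, then largest, with the blue lid fully down on the base; the tape roll, timer and thermometer look unmoved in the last picture, and I handed the job in at about 29 s.

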